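# Index the carving stand by clicks

### The job

Two small clicking swivel stands stand on the worktop. Turn the one that carries the crumpled white plaster cup to its 45 degree setting: its crank handle has to stand two clicks past the long zero tongue of the foot, clockwise seen from above. Let it rest in that click, let go of it, and leave the other stand, with the clay pot, as it is.

Things in the scene. Friction and masses are not known exactly. Their poses are not given: they have to be found in the camera images.
- cup_stand: Fixed round grey foot of the stand carrying the crumpled white plaster cup (cup top 91 mm above the worktop). Foot 132 mm across, 12 mm high; origin at the centre of its underside, on the vertical swivel axis. Its own -x axis runs along the zero tongue, which sticks out 50 mm beyond the rim, 9 mm high. Small ridges mark the clicks. The two stands are built alike and may change places.
- cup_handle (a point): Grip point of the plaster cup's crank handle: on the centre line of an upright round wooden grip 20 mm thick, at the end of a flat crank arm, 100 mm from the swivel axis. The point is 72 mm above the worktop, the wood reaches from 24 to 92 mm; the arm, 14 mm wide, has its top at 25 mm. Turns with the head.
- cup_swivel (a joint): Turn of the plaster cup's head (rad): 0 with the crank over the zero tongue, growing clockwise seen from above (toward robot's left, +y, when the crank points to the robot). Rests in clicks every 22.5 deg = 0.393 rad; starts in the click before the tongue, on it or one past it; two clicks = 0.785. 1.5 N at the handle carries it on; let go between clicks, it springs to the nearer.
- pot_handle (a point): Grip point of the same kind of crank handle on the other stand, which carries a small terracotta pot (64 mm wide, 62 mm high). To be left alone. Its crank starts pointing to the robot's left, or left and away from the robot.

How it is judged:
By the outcome, as a careful person would: the job done as asked, in the order asked, and still so for the second after the job is handed in, with the robot touching nothing.
It also fails if it takes over 38 s, if anything falls off the work surface, if the arm or the gripper's body presses on something with over 40 N, if the wrist force passes 120 N, or if a joint passes its speed limit or range.

### The arm

A 6-joint arm with a two-finger parallel gripper is mounted at the origin on a cart in front of the work surface, level with it; the furniture and walls round the work are solid. World frame = base frame: x ahead of the robot, y to its left, z up, the work surface at z = 0. Lengths are in m, angles in rad, forces in N, time in s.
With the tool pointing down it reaches from about 0.3 to 0.875 m from the base axis. Payload 6.4 kg.
Tool frame: the origin (TCP) lies at the centre of the arm's flange, where the gripper is bolted on; the fingertips stand 173 mm ahead of it and the grasp point (between the pads) lies 155 mm ahead of it; z points along the fingers, y is the line along which they close (so a half turn about z gives the same grasp; the last joint's range is limited). The gripper opens to 85 mm and grips with 20 to 120 N. Pads are 22 mm wide; open, the fingers measure 114 mm over their backs; the gripper's body (76 mm by 85 mm) begins 54 mm behind the grasp point. The pads swing forward as they close: fully open they stand 13 mm farther back than shut.
Start: joints at [-1.554, 0.181, 1.607, -0, 1.354, -0.206], TCP at [0.127, -0.561, 0.405] pointing down, gripper open.
Joint ranges: [-2.99, 2.99], [-0.89, 2.07], [0.3, 2.58], [-1.14, 4.28], [0, 2.63], [-3.12, 3.12]. Speed limits (rad/s): [2.57, 2.57, 3.01, 3.14, 3.14, 3.14].

### API

Orientations are given as a unit quaternion [w, x, y, z].
In Python, from bench import get_obs, camera, get_calibration, hand_in gives the robot as it stands. The module is installed in compiled form; this text tells all that it offers.
- The arm moves only by the tool drive_tool, never from a script. Its argument "increments" is a list of rows, each a list of 2 entries, a list of its own where there are three numbers: the shift along the tool's x, y, z normalised to -1 to 1, where 1 is 250 mm, then the turn about the tool's z normalised to -1 to 1, where 1 is 90 degrees. A call has exactly 8 rows; each row is the pose to reach, as a shift and turn from the pose commanded when the call began, along the tool's axes at that moment; what a row does not reach only later rows make up. A row lasts 1/8 s, in which the tool goes at most 62.5 mm and 10.7 degrees, less where a joint would pass 70% of its speed; a pose out of reach is approached as far as the arm can. A call with a number of a shift or a turn outside -1 to 1 is refused whole. A call with a gripper value outside its range is refused whole. "claw" is the closure, from 0 (fully open) to 1 (shut), set as the call begins (left out, the last holds). The fingers move at their own pace and stop on an object; the grip force is fixed at half the most. Time passes only in rows, so rows that repeat a pose let the fingers close, or fill a call up. It gives the time, the measured TCP pose, the force and the opening at its end, in the units of the state.
- get_obs(): the state, without advancing time (a new reading comes with each control period).
- camera(name): name is "scene" or "top" or "wrist"; returns the picture (420x560x3 uint8, blue, green, red); there is no depth.
- get_calibration(name): a dict with "K" (3x3 intrinsics, pixels), "origin" and "orientation" of the camera in the world. Camera axes: x right, y down, z forward; pixel columns grow to the right and rows downward; lengths in m; the calibration is good to about 2 mm. A picture is of the moment at which its call begins: read the wrist's pose just before it. get_calibration takes no time and is no camera call; for the wrist camera it gives the pose at the moment of the call.
- hand_in(): hands the job in, once; it reports no verdict.
The state is a dict: "time_s": time; "q": joint angles; "dq": joint speeds; "joint_efforts": joint torques, N m; "eef_pos": TCP position; "eef_rot": TCP orientation; "wrist_force": force on the tool from outside, world axes, zero at the start; "torque": the same for the moment, N m; "opening": opening from 0.0 (shut) to 1.0 (fully open).
Only numpy, scipy, OpenCV 4.12 (cv2) and the standard library are available. Lean on these libraries where they do the work, as an engineer would, in place of code of your own. Each camera call takes 0.05 s, during which the arm holds its last target. There are 200 camera calls.

## Working session

There is one attempt and no reset: what is moved stays moved. The work goes in short steps, Python scripts to look and compute and a tool call to move; the robot and the scene stay as the last step left them, time stands still between calls to the robot, and variables do not carry over. Pictures are saved under pics/ and viewed, on a budget of 10 in all, crops included, one or two more only if the job needs it, and the job is handed in when it is done.

Besides the shell and the picture viewer there is one more tool, called after "Emit:" as name(argument=value, ...) on one line, values as JSON. drive_tool: Moves the arm, as the interface text tells. Its arguments: {"type":"object","properties":{"increments":{"type":"array","items":{"type":"array"}},"claw":{"type":"number"}},"required":["increments"]}

```bash
mkdir -p pics; python3 - <<'E'
from bench import *
import cv2,numpy as np
o=get_obs();print(o['time_s'],o['eef_pos'],o['eef_rot'],o['opening'])
for n in("scene","top"):
    im=camera(n);cv2.imwrite(f'pics/{n}0.png',im);c=get_calibration(n);print(n,{k:np.round(v,4).tolist() for k,v in c.items()})
E
```

```text
0.0 [ 0.1270436  -0.56053003  0.40380596] [-8.58865097e-04  9.93802382e-01  1.11157913e-01  7.97292604e-05] 0.9982258836510417
scene {'K': [[384.6976, 0.0, 279.9484], [0.0, 384.6976, 202.573], [0.0, 0.0, 1.0]], 'origin': [0.3072, 0.7399, 0.7432], 'orientation': [0.0739, -0.1945, 0.926, -0.3151]}
top {'K': [[402.3324, 0.0, 280.2313], [0.0, 402.3324, 208.9415], [0.0, 0.0, 1.0]], 'origin': [0.4678, 0.276, 0.922], 'orientation': [-0.0322, 0.7163, -0.6964, 0.0299]}
```

View pics/top0.png

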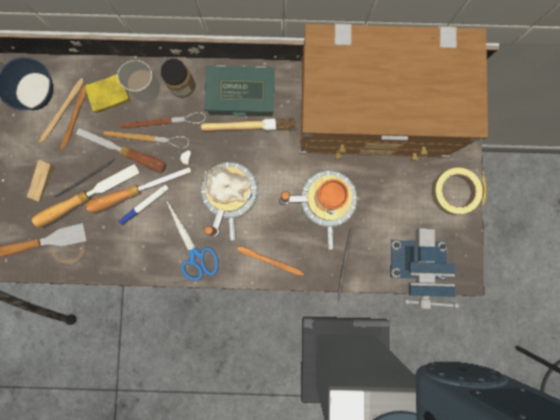

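View pics/scene0.png

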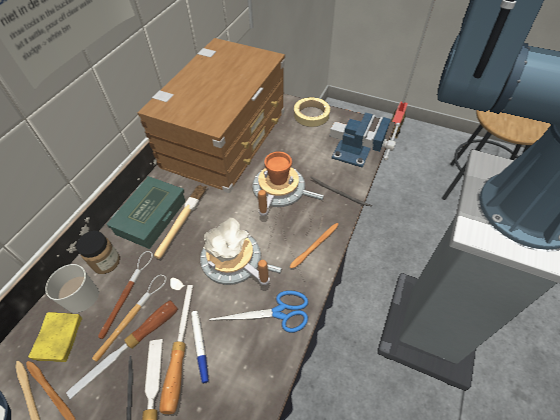

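The top view shows the cup stand centred near (229,189), its tongue near (232,230) and its grip top near (209,231), to the tongue's left. The pot stand is near (329,198). Next I'll measure these.

```bash
cat > h.py <<'E'
from bench import *
import cv2,numpy as np
from scipy.spatial.transform import Rotation as R
def ray(c,uv):
    w,x,y,z=c['orientation'];M=R.from_quat([x,y,z,w]).as_matrix()
    d=M@np.linalg.inv(c['K'])@np.array([uv[0],uv[1],1.]);return np.array(c['origin']),d
def onz(c,uv,z):
    o,d=ray(c,uv);return o+d*(z-o[2])/d[2]
def proj(c,p):
    w,x,y,z=c['orientation'];M=R.from_quat([x,y,z,w]).as_matrix()
    q=c['K']@(M.T@(np.array(p)-c['origin']));return q[:2]/q[2]
E
python3 - <<'E'
from h import *
im=cv2.imread('pics/top0.png');c=get_calibration('top')
for n,ce,t,g in(('cup',(229,189),(233,239),(209,231)),('pot',(329.5,198),(331,248),(285,197))):
    C=onz(c,ce,.012);T=onz(c,t,.009);G=onz(c,g,.092)
    print(n,C.round(3),T.round(3),np.linalg.norm((T-C)[:2]),G.round(3),np.linalg.norm((G-C)[:2]),
     np.degrees([np.arctan2(*(T-C)[1::-1]),np.arctan2(*(G-C)[1::-1])]))
a=cv2.resize(im[140:270,180:340],None,fx=5,fy=4.5 if 0 else 4.6,interpolation=cv2.INTER_CUBIC)
a=cv2.resize(im[145:265,185:345],None,fx=5,fy=5,interpolation=cv2.INTER_CUBIC);cv2.imwrite('pics/c1.png',a)
E
```

```text
cup [0.59  0.398 0.012] [0.477 0.385 0.009] 0.1141489356894206 [0.491 0.425 0.092] 0.10279561751175248 [-173.38915206  164.74139057]
pot [0.576 0.169 0.012] [0.463 0.163 0.009] 0.11330537456328776 [0.566 0.271 0.092] 0.10230029398931009 [-177.10709324   95.61349258]
```

View pics/c1.png

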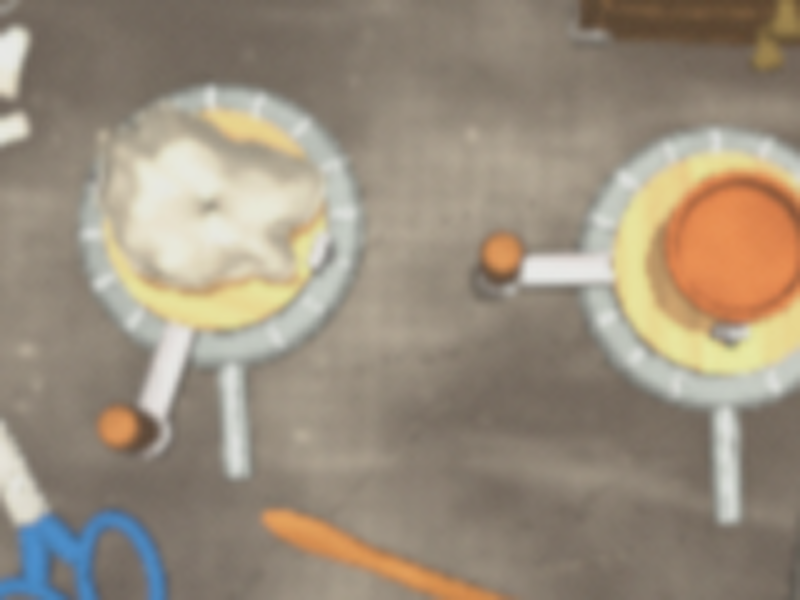

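Emit:
drive_tool(increments=[[[0.12,-0.12,0],0],[[0.25,-0.25,0],0],[[0.38,-0.38,0],0],[[0.5,-0.5,0],0],[[0.62,-0.62,0],0],[[0.75,-0.75,0],0],[[0.88,-0.88,0],0],[[1,-1,0],0]], claw=0)

```text
time_s: 1.1
eef_pos: [0.3161, -0.2602, 0.4045]
eef_rot: [-0.0, 0.994, 0.111, -0.0]
wrist_force: [0.2, -0.9, 1.1]
opening: 1.002
```

Emit:
drive_tool(increments=[[[0.08,-0.12,0],0],[[0.15,-0.25,0],0],[[0.22,-0.38,0],0],[[0.3,-0.5,0],0],[[0.38,-0.62,0],0],[[0.45,-0.75,0],0],[[0.52,-0.88,0],0],[[0.6,-1,0],0]])

```text
time_s: 2.1
eef_pos: [0.4066, 0.0166, 0.4045]
eef_rot: [-0.0, 0.994, 0.111, -0.0]
wrist_force: [-0.1, -0.3, -0.5]
opening: 0.999
```

Emit:
drive_tool(increments=[[[0.06,-0.12,0],0.04],[[0.12,-0.25,0],0.08],[[0.19,-0.38,0],0.12],[[0.25,-0.5,0],0.16],[[0.31,-0.62,0],0.2],[[0.38,-0.75,0],0.24],[[0.44,-0.88,0],0.28],[[0.5,-1,0],0.31]])

```text
time_s: 3.1
eef_pos: [0.4733, 0.2879, 0.4042]
eef_rot: [0.0, 0.991, -0.132, -0.0]
wrist_force: [0.5, 1.0, 0.5]
opening: 1.0
```

```bash
python3 - <<'E'
from h import *
o=get_obs();print(o['time_s'],o['q'],o['eef_pos'],o['eef_rot'])
c=get_calibration('wrist');cv2.imwrite('pics/w1.png',camera('wrist'))
for p in((.590,.398,.012),(.491,.425,.092),(.477,.385,.009)):print(proj(c,p))
import pickle;pickle.dump(c,open('w1.pkl','wb'))
E
```

```text
3.1 [ 3.32227475e-01  1.34901065e-01  1.66042930e+00 -4.02609776e-05
  1.34708333e+00  2.16852521e+00] [0.47334203 0.28791846 0.40421055] [ 2.01621586e-04  9.91202066e-01 -1.32356698e-01 -3.58134482e-04]
[137.98985301  86.7943844 ]
[118.40063434 213.49932677]
[190.89267643 189.63396719]
```

View pics/w1.png

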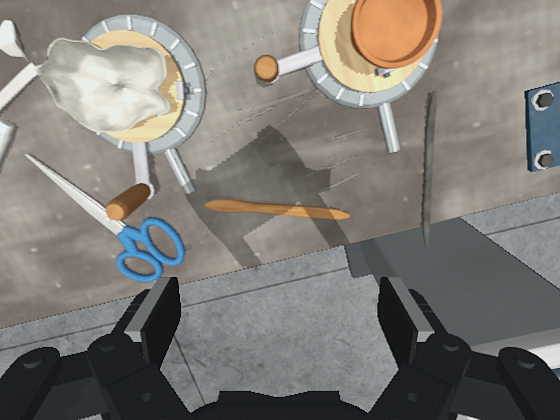

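The wrist view puts the grip top at about (117,212) and the tongue end at (189,190). My estimates project to (118,213) and (191,190), so they agree. The crank is one click past the tongue, so it needs one more clockwise. Next I'll descend over the grip with the pads closing tangentially.

Emit:
drive_tool(increments=[[[-0.02,-0.18,0],0],[[-0.05,-0.36,0],0],[[-0.076,-0.548,0],0],[[-0.076,-0.548,0.12],0],[[-0.076,-0.548,0.27],0],[[-0.076,-0.548,0.42],0],[[-0.076,-0.548,0.57],0],[[-0.076,-0.548,0.708],0]])

```text
time_s: 4.15
eef_pos: [0.4904, 0.4235, 0.2258]
eef_rot: [0.0, 0.991, -0.132, -0.001]
wrist_force: [0.2, 0.8, 0.5]
opening: 0.999
```

```bash
python3 - <<'E'
from h import *
o=get_obs();print(o['time_s'],o['q'],o['eef_pos'],o['eef_rot'],o['wrist_force'])
c=get_calibration('wrist');cv2.imwrite('pics/w2.png',camera('wrist'));print(proj(c,(.491,.425,.092)))
E
```

```text
4.15 [ 5.29498764e-01  5.37501451e-01  1.52552062e+00 -3.80164464e-06
  1.08000614e+00  2.36424652e+00] [0.49040658 0.42349793 0.2258133 ] [ 4.42237910e-04  9.91303701e-01 -1.31592009e-01 -5.65357751e-04] [0.15822092 0.83586958 0.53344334]
[272.04425528 335.39717471]
```

View pics/w2.png

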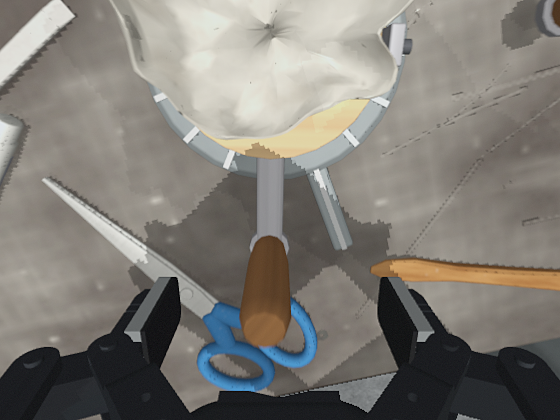

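The grip sits between the open pads, with its top at (265,328) and the pad centre column near 279. That is about 5 mm to the left and 3 mm ahead. I'll correct that and close.

Emit:
drive_tool(increments=[[[0.012,-0.02,0],0],[[0.012,-0.02,0],0],[[0.012,-0.02,0],0],[[0.012,-0.02,0],0],[[0.012,-0.02,0],0],[[0.012,-0.02,0],0],[[0.012,-0.02,0],0],[[0.012,-0.02,0],0]], claw=1)

```text
time_s: 5.2
eef_pos: [0.4955, 0.4283, 0.2295]
eef_rot: [-0.001, 0.991, -0.132, 0.001]
wrist_force: [-0.3, -0.2, 6.9]
opening: 0.217
```

Emit:
drive_tool(increments=[[[0,-0.02,0],0.03],[[0.002,-0.039,0],0.06],[[0.004,-0.058,0],0.095],[[0.008,-0.078,0],0.125],[[0.012,-0.097,0],0.155],[[0.0175,-0.117,0],0.19],[[0.024,-0.137,0],0.22],[[0.03,-0.153,0],0.25]])

```text
time_s: 6.2
eef_pos: [0.5137, 0.4625, 0.2295]
eef_rot: [-0.0, 0.946, -0.324, 0.002]
wrist_force: [3.0, -4.0, 5.0]
opening: 0.21
```

```bash
python3 - <<'E'
from h import *
cv2.imwrite('pics/s2.png',camera('scene'));cv2.imwrite('pics/t2.png',camera('top'));o=get_obs();print(o['time_s'],o['eef_pos'],o['eef_rot'],o['wrist_force'],o['q'][5])
E
```

```text
6.3 [0.51370718 0.46253555 0.22947022] [-6.17050152e-04  9.46370014e-01 -3.23079839e-01  1.68335875e-03] [ 3.14222898 -4.8003453   7.08081774] 2.791808070033057
```

Emit:
drive_tool(increments=[[[0,0,0],0],[[0,0,0],0],[[0,0,0],0],[[0,0,0],0],[[0,0,0],0],[[0,0,0],0],[[0,0,0],0],[[0,0,0],0]], claw=0)

```text
time_s: 7.3
eef_pos: [0.5122, 0.4629, 0.2277]
eef_rot: [0.0, 0.947, -0.323, -0.0]
wrist_force: [-0.2, 0.1, -1.1]
opening: 1.002
```

Emit:
drive_tool(increments=[[[0,0,-0.05],0],[[0,0,-0.15],0],[[0,0,-0.27],0],[[0,0,-0.39],0],[[0,0,-0.5],0],[[0,0,-0.6],0],[[0,0,-0.66],0],[[0,0,-0.7],0]])

```text
time_s: 8.3
eef_pos: [0.5122, 0.4629, 0.4038]
eef_rot: [-0.0, 0.947, -0.323, 0.0]
wrist_force: [-0.1, -0.1, -1.0]
opening: 1.0
```

Emit:
drive_tool(increments=[[[-0.02,0.12,0],0],[[-0.04,0.25,0],0],[[-0.1,0.38,0],0],[[-0.15,0.5,0],0],[[-0.2,0.62,0],0],[[-0.2,0.75,0],0],[[-0.2,0.88,0],0],[[-0.2,1,0],0]])

```text
time_s: 9.3
eef_pos: [0.319, 0.2946, 0.4021]
eef_rot: [0.0, 0.947, -0.322, -0.0]
wrist_force: [0.6, 0.5, 1.5]
opening: 0.999
```

```bash
python3 - <<'E'
from h import *
im=camera('top');cv2.imwrite('pics/c3.png',cv2.resize(im[145:265,185:345],None,fx=5,fy=5,interpolation=cv2.INTER_CUBIC));c=get_calibration('top')
o=get_obs();print(o['time_s'],o['eef_pos'],o['wrist_force'])
C=onz(c,(229,190.0),.012);T=onz(c,(232.4,240),.009)
hsv=cv2.cvtColor(im,cv2.COLOR_BGR2HSV);m=cv2.inRange(hsv,(5,140,80),(18,255,255))
n,_,st,ce=cv2.connectedComponentsWithStats(m)
for s,p in zip(st[1:],ce[1:]):
    if 25<s[4]<150 and 185<p[0]<345 and 160<p[1]<260:
        G=onz(c,p,.092);print(s[4],p,G.round(4),np.linalg.norm((G-C)[:2]),np.degrees(np.arctan2(*(T-C)[1::-1])-np.arctan2(*(G-C)[1::-1]))%360)
E
```

```text
9.35 [0.31723029 0.29310866 0.40157967] [-1.39940862  1.85686882 -0.48468411]
35 [284.74285714 195.48571429] [0.5692 0.2711 0.092 ] 0.12834467350700096 284.36101705255714
33 [192.09090909 220.60606061] [0.5116 0.4611 0.092 ] 0.0990523074303819 45.44764264748011
```

View pics/c3.png

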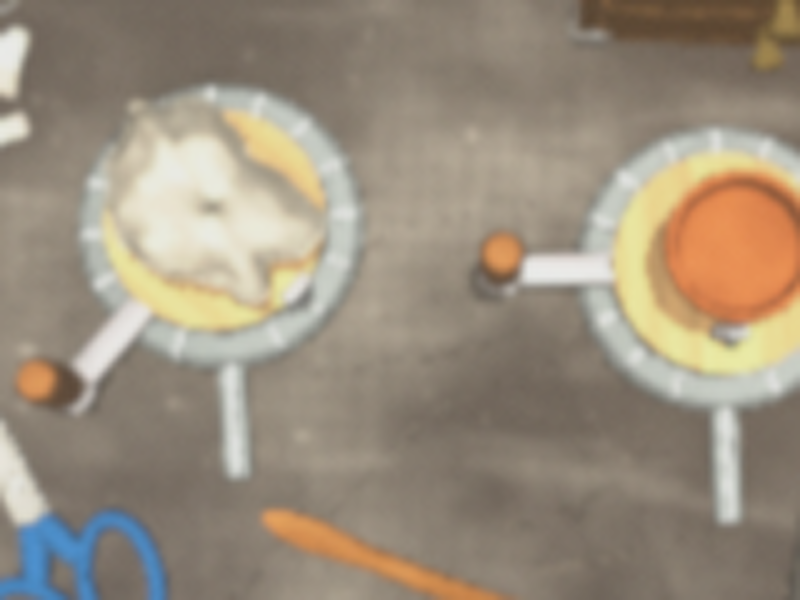

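The crop shows the cup's crank two clicks clockwise of the tongue, with the grip at (38,381) and one free ridge in between at (178,345). It measures 45.4°. The pot stand hasn't moved.

```bash
python3 -c "from bench import hand_in;print(hand_in())"
```

```text
the job is handed in; nothing more can be done
None
```

The plaster cup's stand is now at its 45° setting and the job is handed in. It started one click past the zero tongue, so I gripped the crank handle, turned it 22.5° clockwise, let go and moved the arm clear.

- **Cup stand:** after release, the top camera puts the crank 45.4° clockwise of the tongue. The grip is 99 mm from the swivel axis, against 100 mm given, so it rests in the second click.
- **Pot stand:** it looks the same in the top view before and after.
- **Limits:** the clock read about 9.4 s at the last check. The wrist force reported after each move stayed below 10 N.

No check failed. Just before I gripped the handle, the wrist view showed it about 5 mm to the side and 3 mm ahead of the gripper centre, so I corrected for that before closing. I took two extra pictures during the turn but did not view them.

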